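# Index, shut and pin a clamshell module test jig

## Robot

A 6-joint arm with a two-finger parallel gripper is mounted at the origin on the work surface. World frame = base frame: x ahead of the robot, y to its left, z up, the work surface at z = 0. Lengths are in m, angles in rad, forces in N, time in s.
With the tool pointing down it reaches from about 0.375 to 0.925 m from the base axis. Payload 5.7 kg.
Tool frame: the origin (TCP) lies between the finger pads; the fingertips stand 14 mm ahead of it and the grasp point (between the pads) lies 5 mm behind it; z points along the fingers, y is the line along which they close (so a half turn about z gives the same grasp; the last joint's range is limited). The gripper opens to 85 mm and grips with 20 to 120 N. Pads are 22 mm wide; open, the fingers measure 114 mm over their backs; the gripper's body (76 mm by 85 mm) begins 54 mm behind the grasp point. The pads swing forward as they close: fully open they stand 13 mm farther back than shut.
Start: joints at [1.191, 0.359, 1.51, -0, 1.272, -0.115], TCP at [0.157, 0.579, 0.245] pointing down, gripper open.
Joint ranges: [-2.97, 2.97], [-1.01, 2.36], [0.21, 2.38], [-0.96, 4.11], [0.2, 2.71], [-2.98, 2.98]. Speed limits (rad/s): [2.39, 2.39, 3.14, 3.14, 3.14, 3.14].

## Interface

Orientations are given as a unit quaternion [x, y, z, w].
In Python, from bench import manip gives the robot as it stands. Calls block until the motion is done:
- manip.move_to(position, orientation): joint-space move of the TCP to a pose.
- manip.servo_line(position, rotation=None, rate=0.15, max_force=None): straight line of the TCP; rotation=None keeps the orientation; rate is the mean speed in m/s. With max_force (N) it stops when the force on the tool has changed by that much, and returns True; else False.
- manip.move_j(angles): joint-space move.
- manip.move_gripper(opening): finger opening in m; the grip force is fixed at half the most; returns when the fingers have stopped.
- manip.pause(seconds).
- manip.inverse_kinematics(position, orientation): joint angles nearest the present ones, or None.
- manip.get_obs(): the state.
- manip.snapshot(name): name is "scene" or "side" or "wrist"; returns the picture (480x640x3 uint8, red, green, blue); there is no depth.
- manip.camera_info(name): a dict with "K" (3x3 intrinsics, pixels), "origin" and "orientation" of the camera in the world. Camera axes: x right, y down, z forward; pixel columns grow to the right and rows downward; lengths in m; the calibration is good to about 2 mm. A picture is of the moment at which its call begins: read the wrist's pose just before it. camera_info takes no time and is no camera call; for the wrist camera it gives the pose at the moment of the call.
A pose or a line that the arm cannot do raises manip.Unreachable and nothing moves.
- manip.finish_job(): hands the job in; it is judged then, once.
Trained networks look in the newest picture that a camera, given by its name, has taken for a name from the list of things; names that differ only in an ending like _2 or _b are one class to them, and where a whole thing is asked for, a point or a joint stands for the part that bears it (a point fixed in the world has none). Each returns a list of dicts, best first, with "conf" (0 to 1); they miss things now and then, are a little off and sometimes report something else, mostly with a low value. They report only what shows in the picture. A call takes as long as a camera call. They do not tell look-alikes from the thing itself.
- manip.outline_of(camera, query): "pixels" (480x640 bool, what is visible of it) and "uv" ([column, row] in pixels, amid what is visible of it).
The state is a dict: "time_s": time; "joints": joint angles; "dq": joint speeds; "effort": joint torques, N m; "eef_pos": TCP position; "tcp_rot": TCP orientation; "force": force on the tool from outside, world axes, zero at the start; "wrist_torque": the same for the moment, N m; "gripper_width": finger opening in m; "gripper_force": force on a finger pad.
Only numpy, scipy, OpenCV 4.12 (cv2) and the standard library are available. Lean on these libraries where they do the work, as an engineer would, in place of code of your own. Each camera call takes 0.05 s, during which the arm holds its last target. There are 200 camera calls.

## Task

Swing the open module test jig round by its upright post until its arm meets the index stop, then fold its lid down onto the module. Then take the long clamp pin with the plain round grip out of the pin block and push it down through the lid and the lower half into the base plate, and finish still holding the pin and pressing it down, so that its collar keeps the sprung lid fully shut. Leave the other two pins and the loose things on the bench where they are.

Things in the scene. Friction and masses are not known exactly. Their poses are not given: they have to be found in the camera images.
- station: Dark steel base plate of the jig, 260 x 260 x 20 mm, fixed to the bench. Origin: centre of its underside on the bench, under the turntable axis (vertical). Its -x axis points roughly to the robot. A steel index stop block (24 x 30 mm, top 40 mm above the bench) stands on it at (6, 112) mm in its own x, y.
- nest (a joint): Turn of the jig's aluminium lower half about the vertical axis of the base plate, rad, counter-clockwise positive seen from above. 0 = arm against the index stop (a hard stop; the lower half then lies square to the base plate and its hole lies over the hole of the plate). Starts at 0.5 to 0.95, so it is turned clockwise. It stays where it is left; about 0.5 N m of friction (4 N at the post). The lower half is 190 x 110 mm with its top 54 mm above the bench.
- post_top (a point): Centre of the top of the upright round steel post (16 mm diameter) on the arm at the jig's left side, 127 mm from the turntable axis; top 90 mm above the bench, free from 38 mm above the bench upwards (the arm is below). It turns with the lower half: at turn 0 it is at (-20, 125) mm in the base plate's x, y.
- lid (a joint): Opening angle of the black lid, rad: 0 = fully shut, about 1.57 upright. Starts at 1.3 to 1.65 (it stops at 1.75). The hinge is stiff (0.35 N m): the lid stays where it is left and is pushed shut from behind, at its outer face, about 3 N near the free edge. At about 0.06 it lands on the spring-loaded module, and about 8 to 12 N down at its hole shuts it fully; let go, it springs back up to about 0.03 (holding it shut takes about 5 N).
- lid_hinge (a point): Middle of the lid's hinge axis, 54 mm above the bench; at turn 0 it is at (87.5, 0) mm in the base plate's x, y, and the axis runs along the base plate's y (at other turns it turns with the lower half). The lid opens away from the hole end, that is away from the robot. The point's axes are the lid's: its -x points along the lid to the free edge, its z out of the outer face (up when shut).
- lid_edge (a point): Middle of the lid's free edge on its outer face. The lid is a plate 180 mm from hinge axis to free edge, 100 mm wide, 12 mm thick (its inner face passes through the hinge axis).
- lid_hole (a point): Centre of the mouth of the lid's 13 mm round hole on the outer face, 165.5 mm from the hinge axis. With the lid shut it is 66 mm above the bench, straight above the holes of the lower half and base plate (12.5 mm each).
- base_hole (a point): Centre of the mouth of the base plate's 12.5 mm round hole, 18 mm deep, 20 mm above the bench, at (-78, 0) mm in the base plate's x, y.
- clamp_pin: The long pin: steel shaft 10 mm diameter, 60 mm long with a tapered tip, then a steel collar 28 mm diameter x 5 mm, then a plain black round grip 16 mm diameter x 34 mm (overall 99 mm). Origin: centre of the tip's end; z runs up the pin to the grip. It starts upright in one of the three holes of the pin block (any of them), hanging on its collar, collar underside 66 mm above the bench. Mass 50 to 100 g.
- pin_block: Grey block 170 x 56 x 66 mm, fixed, with three 11.5 mm holes 56 mm apart in a row along its own x axis. Origin: centre of its underside.
- ball_pin: A short pin with a ball on top (22 mm), standing in the pin block; its top is 103 mm above the bench. Leave alone. Origin at its tip.
- bar_pin: A short pin with a crossbar on top (34 x 10 mm), standing in the pin block; its top is 97 mm above the bench. Leave alone. Origin at its tip.
- screwdriver: A screwdriver lying on the bench, 170 mm long. Leave alone.
- fitting: A small brass fitting, 18 mm diameter, 26 mm tall, standing on the bench. Leave alone.
- disc: A tan disc, 84 mm diameter, 10 mm thick, lying on the bench. Leave alone.
- connector: A black connector block, about 62 x 34 x 24 mm, on the bench. Leave alone.
Things that resemble listed ones, but are neither listed nor needed, are in the scene too. Leave any blue or yellow look-alike of the clamp_pin alone.

How it is judged:
On the way, in this order (a step that is already met when the one before it is completed fails the run):
1. the jig is turned to its index stop with the lid still open (value of joint nest below 0.04 rad and value of joint lid above 0.8 rad), for 0.2 s.
2. the lid is folded down onto the module (value of joint lid below 0.1 rad and value of joint nest below 0.05 rad), for 0.2 s.
3. the clamp pin is through the lid and lower half, into the base plate (z of clamp_pin in the frame of base_hole below -0.004 m and horizontal distance between clamp_pin and base_hole below 0.006 m), for 0.1 s.
At the end, for the whole second after the job is handed in: Robot still gripping the clamp pin (over 2 N) and pressing it on the jig (over 3 N): jig at its stop (0.05 rad), lid fully shut (below 0.018 rad, 3 mm at the hole), pin upright (0.1 rad), in the base-plate hole (centred to 5 mm), tip 10 mm or more below its mouth (value of joint nest below 0.05 rad and value of joint lid below 0.018 rad and z of clamp_pin in the frame of base_hole below -0.01 m and horizontal distance between clamp_pin and base_hole below 0.005 m and angle between the z axis of clamp_pin and the z axis of station, either way round below 0.1 rad and contact force between clamp_pin and station above 3 N and contact force between the fingers and clamp_pin above 2 N); the arm keeps its last pose, push and grip.
It fails at once if one of the other two pins is disturbed (30 mm) (distance of any of ball_pin, bar_pin from where it was at the start of the episode above 0.03 m).
It fails at once if something else lying on the bench is disturbed (30 mm) (distance of any of screwdriver, fitting, disc, connector from where it was at the start of the episode above 0.03 m).
It also fails if it takes over 67 s, if anything falls off the work surface, if the arm or the gripper's body presses on something with over 40 N, if the wrist force passes 120 N, or if a joint passes its speed limit or range.

## Working session

There is one attempt and no reset: what is moved stays moved. The work goes in short steps, each a Python script; the robot and the scene stay as the last script left them, time stands still between calls to the robot, and variables do not carry over. Pictures are saved under pics/ and viewed, at most 10 in all, crops included, and the job is handed in when it is done.

```bash
mkdir -p pics; cat > h.py <<'E'
import numpy as np, cv2
from scipy.spatial.transform import Rotation as R
from bench import manip
def cam(n):
    c=manip.camera_info(n); o=np.array(c["orientation"]); 
    M=R.from_quat(o).as_matrix() if o.size==4 else o.reshape(3,3)
    return np.array(c["K"]),np.array(c["origin"]),M
def ray(n,uv):
    K,o,M=cam(n); d=M@np.linalg.inv(K)@np.array([uv[0],uv[1],1.]); return o,d
def at_z(n,uv,z):
    o,d=ray(n,uv); return o+d*(z-o[2])/d[2]
def proj(n,p):
    K,o,M=cam(n); q=K@(M.T@(np.array(p)-o)); return q[:2]/q[2]
def down(yaw):  # tool z down, tool y along world direction yaw+90deg
    return (R.from_euler('z',yaw)*R.from_euler('x',np.pi)).as_quat()
def save(n,f): 
    im=manip.snapshot(n); cv2.imwrite('pics/'+f,im[:,:,::-1]); return im
E
python3 - <<'E'
from h import *
a=save("scene","a.png");b=save("side","b.png")
for n in("scene","side"):
    print(n,[np.round(x,3).tolist() for x in cam(n)])
    for q in("station","post_top","lid","nest","pin_block","clamp_pin","ball_pin","bar_pin","screwdriver","fitting","disc","connector","lid_hole","base_hole"):
        try:
            print(q,[(round(d["conf"],2),np.round(d["uv"]).tolist(),int(d["pixels"].sum())) for d in manip.outline_of(n,q)])
        except Exception as e: print(q,e)
print(manip.get_obs())
E
```

```text
scene [[[556.18, 0.0, 316.182], [0.0, 556.18, 233.068], [0.0, 0.0, 1.0]], [1.008, -0.777, 0.876], [[0.823, 0.368, -0.432], [0.568, -0.544, 0.618], [-0.008, -0.754, -0.657]]]
station [(0.95, [354.0, 260.0], 11495), (0.61, [388.0, 207.0], 1257)]
post_top []
lid [(0.94, [386.0, 208.0], 1306), (0.61, [198.0, 314.0], 202), (0.43, [357.0, 259.0], 11823)]
nest [(0.6, [360.0, 243.0], 5584)]
pin_block [(0.72, [221.0, 353.0], 2948)]
clamp_pin [(0.86, [222.0, 296.0], 264), (0.8, [214.0, 333.0], 264), (0.64, [148.0, 350.0], 343), (0.3, [235.0, 347.0], 286)]
ball_pin [(0.66, [234.0, 347.0], 271), (0.39, [326.0, 176.0], 241)]
bar_pin [(0.72, [234.0, 344.0], 291), (0.59, [196.0, 314.0], 206)]
screwdriver [(0.71, [407.0, 166.0], 350), (0.37, [389.0, 211.0], 1290)]
fitting [(0.43, [216.0, 273.0], 89)]
disc [(0.56, [430.0, 186.0], 575), (0.44, [237.0, 346.0], 257), (0.32, [361.0, 245.0], 5345)]
connector [(0.49, [325.0, 174.0], 195)]
lid_hole [(0.83, [389.0, 210.0], 1252), (0.34, [220.0, 352.0], 3063), (0.24, [360.0, 245.0], 5399)]
base_hole [(0.91, [357.0, 263.0], 11771), (0.18, [390.0, 211.0], 1227)
[... 835 characters left out ...]
7)]
{'time_s': 1.5, 'joints': array([ 1.19088861e+00,  3.58779829e-01,  1.51041208e+00, -3.62076987e-06,
        1.27251868e+00, -1.15065649e-01]), 'dq': array([ 0.00206937, -0.00104473,  0.00175654,  0.00116377, -0.00156362,
        0.0007705 ]), 'effort': array([ 5.74616461e-04, -5.27581680e+01, -2.79047549e+01, -1.78015021e-04,
        1.80000563e-03,  5.16700334e-05]), 'eef_pos': array([0.1570269 , 0.5790435 , 0.24527419]), 'tcp_rot': array([ 1.32033839e-01,  9.91245208e-01, -5.75945498e-05, -1.27674155e-05]), 'force': array([ 0.03818813, -0.57934828, -0.42798274]), 'wrist_torque': array([-0.02467936, -0.03137847,  0.02652689]), 'gripper_force': 0.0, 'gripper_width': 0.08507535932105587}
```

View pics/a.png

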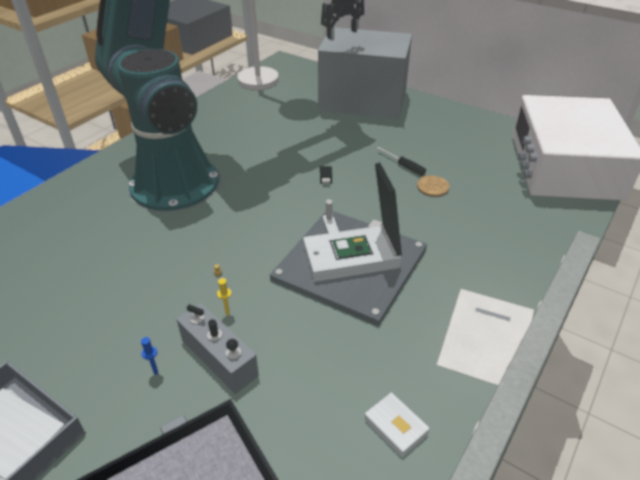

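View pics/b.png

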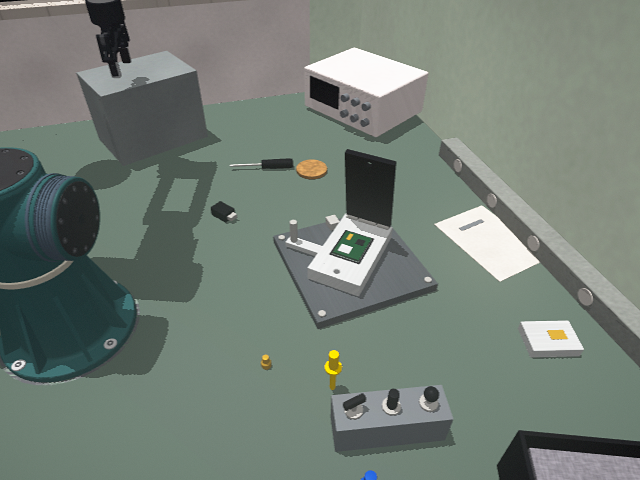

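Middle pin in the block is a plain black upright grip on a white/steel collar: scene (214,328), side (391,401). The others are the bar pin at side (354,403), the ball pin at (430,397), and the yellow (334,368) and blue (370,475) look-alikes. I'll confirm this in a crop and compute poses.

```bash
python3 - <<'E'
from h import *
from scipy.optimize import least_squares
b=cv2.imread('pics/b.png'); cv2.imwrite('pics/c.png',cv2.resize(b[340:470,310:470],None,fx=4,fy=4,interpolation=cv2.INTER_CUBIC))
S=dict(side=[(274,236),(317,321),(437,284)],scene=[(272,274),(378,316),(426,244)])
# plate corners (top) (-x,+y),(-x,-y),(+x,-y)
C=.13*np.array([[-1,1],[-1,-1],[1,-1]])
def f(p):
    c,s=np.cos(p[2]),np.sin(p[2]); r=[]
    for n in S:
        for q,uv in zip(C,S[n]):
            r+=list(proj(n,[p[0]+c*q[0]-s*q[1],p[1]+s*q[0]+c*q[1],.02])-uv)
    return r
for n in S: print(n,[at_z(n,u,.02).round(3).tolist() for u in S[n]])
s=least_squares(f,[.55,.1,0]); print("station",s.x.round(4),np.round(s.fun,1))
for nm,z,us,uc in(("post",.09,(293,221),(329,202)),("pin",.088,(393,398),(213.5,326)),("ball",.092,(432,394),(232,345)),("bar",.092,(354,402),(196,311)),("yellowtop",.09,(334,352),(222,282)),("fitting",.013,(264,363),(217,271)),("lidL",.23,(346,151),(378,167)),("lidR",.23,(396,159),(400,246)),("disc",.01,(312,169),(432,186))):
    o,d=ray("side",us);o2,d2=ray("scene",uc)
    t=np.linalg.lstsq(np.c_[d,-d2],o2-o,rcond=None)[0]
    print(nm,at_z("side",us,z).round(3),at_z("scene",uc,z).round(3),"tri",((o+d*t[0]+o2+d2*t[1])/2).round(3))
E
```

```text
side [[0.417, 0.113, 0.02], [0.438, -0.14, 0.02], [0.693, -0.122, 0.02]]
scene [[0.443, -0.138, 0.02], [0.691, -0.112, 0.02], [0.675, 0.136, 0.02]]
station [0.5559 0.0394 0.7757] [-13.1  26.1  59.6 -12.7 -15.7 -54.6  22.6 -55.5 -65.5 -18.6   7.1  37.2]
post [0.451 0.069 0.09 ] [0.454 0.066 0.09 ] tri [0.452 0.071 0.087]
pin [ 0.484 -0.356  0.088] [ 0.482 -0.353  0.088] tri [ 0.484 -0.355  0.09 ]
ball [ 0.539 -0.369  0.092] [ 0.54  -0.368  0.092] tri [ 0.539 -0.368  0.091]
bar [ 0.427 -0.347  0.092] [ 0.433 -0.347  0.092] tri [ 0.429 -0.344  0.086]
yellowtop [ 0.428 -0.258  0.09 ] [ 0.422 -0.263  0.09 ] tri [ 0.426 -0.265  0.097]
fitting [ 0.325 -0.194  0.013] [ 0.333 -0.193  0.013] tri [ 0.326 -0.188  0.004]
lidL [0.564 0.079 0.23 ] [0.572 0.069 0.23 ] tri [0.566 0.081 0.224]
lidR [0.644 0.024 0.23 ] [ 0.722 -0.118  0.23 ] tri [0.668 0.014 0.174]
disc [0.58  0.358 0.01 ] [0.584 0.36  0.01 ] tri [0.582 0.364 0.006]
```

View pics/c.png

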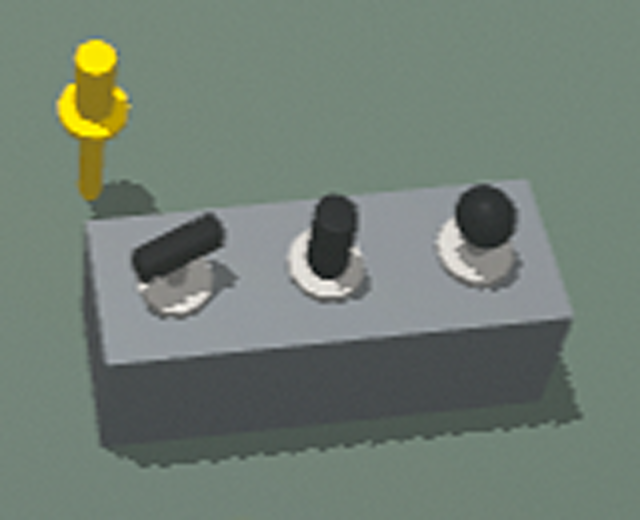

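The crop confirms it: the middle pin, at crop (333,230), has the plain round grip. Bar pin is on the left, ball pin on the right, and the yellow look-alike stands on the bench. Station ≈ (0.556, -0.002), yaw ≈ 0.09; nest ≈ 0.72. Next I take a wrist look from above, then push the post.

```bash
python3 - <<'E'
from h import *
manip.move_to([0.25,0.42,0.40],down(np.radians(125)))
manip.move_to([0.45,0.0,0.42],down(np.radians(95)))
print(manip.get_obs()["eef_pos"],[x.round(3).tolist() for x in cam("wrist")])
save("wrist","d.png")
for q in("station","nest","lid"): print(q,[(round(d["conf"],2),np.round(d["uv"]).tolist(),int(d["pixels"].sum())) for d in manip.outline_of("wrist",q)])
E
```

```text
[0.45002054 0.00085448 0.4198291 ] [[[362.044, 0.0, 325.735], [0.0, 362.044, 239.248], [0.0, 0.0, 1.0]], [0.443, 0.076, 0.549], [[0.996, 0.084, 0.025], [0.088, -0.952, -0.292], [-0.001, 0.294, -0.956]]]
station [(0.63, [400.0, 181.0], 32906)]
nest [(0.96, [407.0, 185.0], 15205)]
lid [(0.67, [481.0, 166.0], 3146), (0.18, [358.0, 411.0], 88)]
```

View pics/d.png

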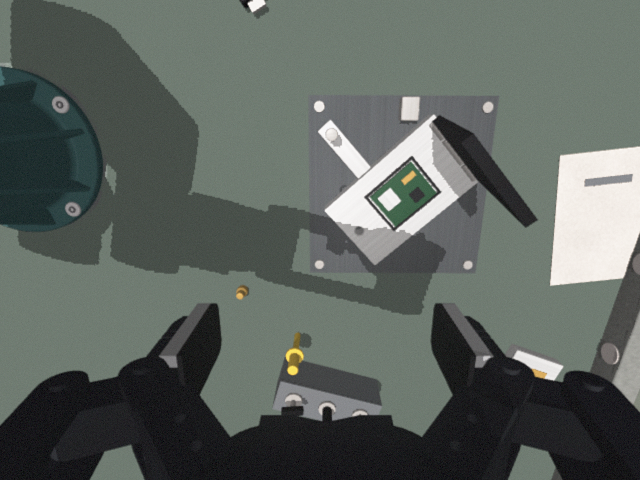

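The wrist view shows the plate corners at (308,96), (498,96), (474,272) and (309,272), the stop at (410,108), the base hole at (343,189), the post top at (332,134) and the open lid. I'll refine the station pose and push.

```bash
python3 - <<'E'
from h import *
P=[at_z("wrist",u,.02)[:2] for u in((308,96),(498,96),(474,272),(309,272))]
A,D,C,B=P
hole=at_z("wrist",(343,189),.02)[:2]; post=at_z("wrist",(332,134),.09)[:2]
cen=np.mean(P,0); yaws=[np.arctan2(*(D-A)[::-1]),np.arctan2(*(C-B)[::-1]),np.arctan2(*(C-D)[::-1])+np.pi/2,np.arctan2(*(B-A)[::-1])+np.pi/2]
print(np.round(P,3).tolist(),cen.round(4),np.round(yaws,3)); yaw=np.mean(yaws)
rot=lambda a:np.array([[np.cos(a),-np.sin(a)],[np.sin(a),np.cos(a)]])
print("hole",hole.round(4),"pred",(cen+rot(yaw)@[-.078,0]).round(4))
r=post-cen; print("post",post.round(4),np.linalg.norm(r),"turn",np.arctan2(r[1],r[0])-np.arctan2(.125,-.02)-yaw)
cs=at_z("wrist",(410,102),.04)[:2]; print("stop",(rot(-yaw)@(cs-cen)).round(3))
E
```

```text
[[0.415, 0.115], [0.673, 0.138], [0.694, -0.119], [0.435, -0.142]] [ 0.5541 -0.0019] [0.088 0.089 0.082 0.08 ]
hole [ 0.4752 -0.007 ] pred [ 0.4764 -0.0085]
post [0.4507 0.0696] 0.12576451377730183 turn 0.7221001458199835
stop [0.006 0.12 ]
```

```bash
cat >> h.py <<'E'
cen=np.array([.5545,-.002]); YAW=.085
rot=lambda a:np.array([[np.cos(a),-np.sin(a)],[np.sin(a),np.cos(a)]])
def st(x,y,z,turn=0): return np.r_[cen+rot(YAW+turn)@[x,y],z]
E
python3 - <<'E'
from h import *
manip.move_gripper(0)
n=np.r_[rot(np.radians(38))@[1,0],0]; q=down(np.radians(128)); z=.066
tgt=lambda t,b: st(-.02,.125,z,t)-n*(.0225+b)
p=tgt(.72,.025)
manip.move_to(p+[0,0,.15],q); manip.servo_line(p,rate=.15)
print("down",manip.get_obs()["eef_pos"].round(3),manip.get_obs()["force"].round(1))
for t in(.72,.6,.48,.36,.24,.12,.04):
    h=manip.servo_line(tgt(t,0),rate=.08,max_force=20); print(t,h,manip.get_obs()["force"].round(1))
    if h: break
h=manip.servo_line(tgt(-.1,0),rate=.03,max_force=12)
o=manip.get_obs(); print(h,o["force"].round(1),o["eef_pos"].round(4),tgt(0,0).round(4),o["time_s"])
manip.pause(.3)
E
```

```text
down [0.414 0.041 0.067] [-0.8  0.3 -0.6]
0.72 False [0.1 0.  1. ]
0.6 False [-2.5  1.1  2.7]
0.48 False [-2.9  1.   2. ]
0.36 False [-0.5  0.4  0.6]
0.24 False [-0.4  0.   1.4]
0.12 False [0.9 0.5 0.6]
0.04 False [-0.8  0.3  1.6]
True [-1.5 -0.7  6.1] [0.5077 0.1075 0.0657] [0.5062 0.107  0.066 ] 9.9917
```

```bash
python3 - <<'E'
from h import *
p=manip.get_obs()["eef_pos"]; n=np.r_[rot(np.radians(38))@[1,0],0]
manip.servo_line(p-n*.03); manip.servo_line(p-n*.03+[0,0,.2],rate=.3)
manip.move_to([0.45,0.0,0.42],down(np.radians(95)))
save("wrist","e.png"); print(manip.get_obs()["time_s"])
E
```

```text
12.2667
```

View pics/e.png

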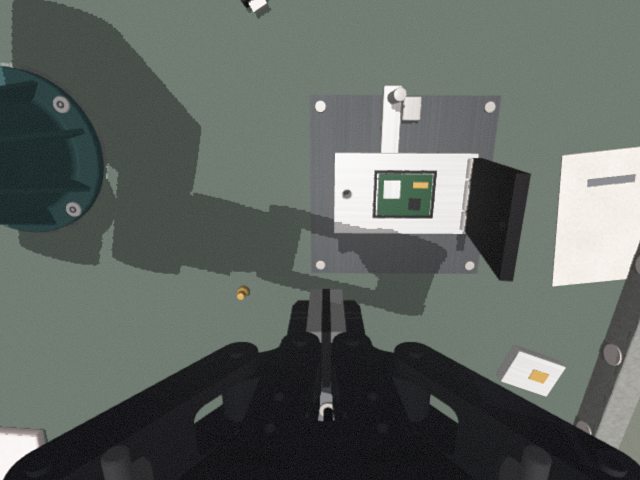

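The jig looks square and the arm meets the stop (post top (400,93), hole (347,194)). The lid is still open, its free edge running (530,174)–(514,281). I'll check the turn and lid angle, then fold the lid from behind.

```bash
python3 - <<'E'
from h import *
r=at_z("wrist",(400,93),.09)[:2]-cen; print("turn",np.arctan2(r[1],r[0])-np.arctan2(.125,-.02)-YAW, "hole",at_z("wrist",(347,194),.054).round(4), st(-.078,0,.054).round(4))
edge=lambda y,t: st(.0875-.18*np.cos(t)+.012*np.sin(t),y,.054+.18*np.sin(t)+.012*np.cos(t))
ts=np.arange(1.2,1.8,.01)
e=[np.linalg.norm(proj("wrist",edge(.05,t))-(530,174))+np.linalg.norm(proj("wrist",edge(-.05,t))-(514,281)) for t in ts]
th=ts[np.argmin(e)]; print("lid",th,min(e))
q=down(YAW)
def tcp(t,r=.15,gap=0): return st(.0875-r*np.cos(t)+.012*np.sin(t)+.011+gap,0,.054+r*np.sin(t)+.012*np.cos(t)+.014)
t0=th+.05
a=tcp(t0,gap=.035); print(a.round(3), manip.inverse_kinematics(a,q))
manip.move_to(np.r_[a[:2],.40],q)
manip.servo_line(a,rate=.2); 
f0=manip.get_obs()["force"]
for t in np.r_[np.arange(t0,.1,-.12),.07]:
    h=manip.servo_line(tcp(t),rate=.15,max_force=25)
    if h: print("hit",t,manip.get_obs()["force"]-f0); break
o=manip.get_obs(); print(t,o["eef_pos"].round(4),tcp(t).round(4),(o["force"]-f0).round(1),o["time_s"])
E
```

```text
turn -0.0017781009847346735 hole [ 0.4769 -0.0074  0.054 ] [ 0.4768 -0.0086  0.054 ]
lid 1.4000000000000001 2.6805826554314987
[0.681 0.009 0.218] [-8.83534343e-02  4.97359564e-01  1.35046096e+00 -4.44089210e-16
  1.29377213e+00  1.39744289e+00]
0.07 [ 0.5047 -0.0063  0.0908] [ 0.5044 -0.0063  0.0905] [-0.6 -0.  -0.7] 18.3417
```

```bash
python3 - <<'E'
from h import *
p=manip.get_obs()["eef_pos"]
h=manip.servo_line(p-[0,0,.012],rate=.03,max_force=8); manip.pause(.25); print(h,manip.get_obs()["eef_pos"])
manip.servo_line(p+[0,0,.12],rate=.25)
q=down(-.21)
manip.move_gripper(.055)
manip.move_to([.45,-.355,.26],q)
save("wrist","f.png"); print(manip.get_obs()["time_s"],manip.get_obs()["eef_pos"])
for n in("clamp_pin","lid_hole"): print([(round(d["conf"],2),np.round(d["uv"]).tolist(),int(d["pixels"].sum())) for d in manip.outline_of("wrist",n)])
print(proj("wrist",[.484,-.355,.105]))
E
```

```text
True [ 0.50345717 -0.00636397  0.08008068]
21.6167 [ 0.45035182 -0.35359486  0.25974085]
[(0.83, [438.0, 231.0], 976), (0.7, [320.0, 175.0], 807), (0.57, [239.0, 259.0], 987), (0.27, [15.0, 221.0], 3483), (0.26, [9.0, 250.0], 583)]
[(0.94, [9.0, 247.0], 549)]
[319.15438148 182.67885256]
```

View pics/f.png

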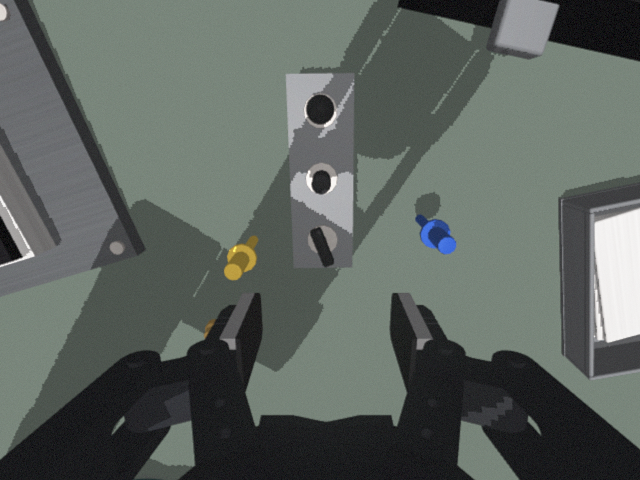

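The clamp pin is at (321,183), in line with the estimate; yellow at (240,260) and blue at (440,235) are both clear of the fingers. Grasp and lift next.

```bash
python3 - <<'E'
from h import *
c=at_z("wrist",(321,179.5),.071); t=at_z("wrist",(321,187),.105); print(c.round(4),t.round(4))
xy=(c[:2]+t[:2]+np.array([.484,-.355]))/3; q=down(-.21)
manip.move_to(np.r_[xy,.2],q); manip.servo_line(np.r_[xy,.091],rate=.12,max_force=10)
print(manip.get_obs()["eef_pos"],manip.get_obs()["force"])
manip.move_gripper(0)
o=manip.get_obs(); print(o["gripper_width"],o["gripper_force"],o["force"].round(1),o["wrist_torque"].round(2))
manip.servo_line(np.r_[xy,.20],rate=.12,max_force=15)
o=manip.get_obs(); print(o["gripper_width"],o["force"].round(1),o["time_s"],o["eef_pos"].round(4))
# look over the jig's lid hole, pin in view
manip.move_to(st(-.11,0,.20),q); manip.pause(.2)
save("wrist","g.png"); save("side","g2.png"); print(manip.get_obs()["eef_pos"].round(4),proj("wrist",st(-.078,0,.068)),proj("wrist",st(-.11,0,.159)))
for n in("lid_hole","clamp_pin"): print([(round(d["conf"],2),np.round(d["uv"]).tolist(),int(d["pixels"].sum())) for d in manip.outline_of("wrist",n)])
E
```

```text
[ 0.4817 -0.3555  0.071 ] [ 0.4804 -0.3557  0.105 ]
[ 0.48249905 -0.35595691  0.09187155] [ 0.1260552   0.10739126 -0.81901232]
0.014332596083853791 58.42358887195587 [-0.3  0.9  5.4] [0.15 0.06 0.01]
0.013880354055189503 [ 0.5  0.4 -1.3] 24.6583 [ 0.4815 -0.3549  0.1991]
[ 0.4452 -0.012   0.1999] [312.55236061 191.36200342] [325.25063721 281.20184576]
[(0.78, [281.0, 102.0], 32706), (0.68, [530.0, 290.0], 453)]
[(0.96, [326.0, 303.0], 3619), (0.76, [622.0, 179.0], 450)]
```

View pics/g.png

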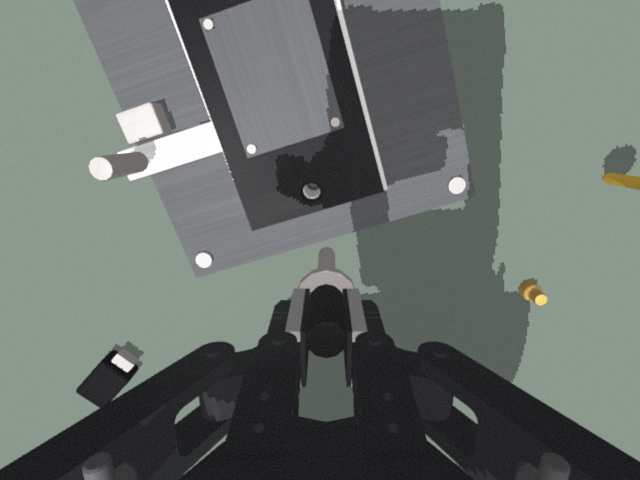

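View pics/g2.png

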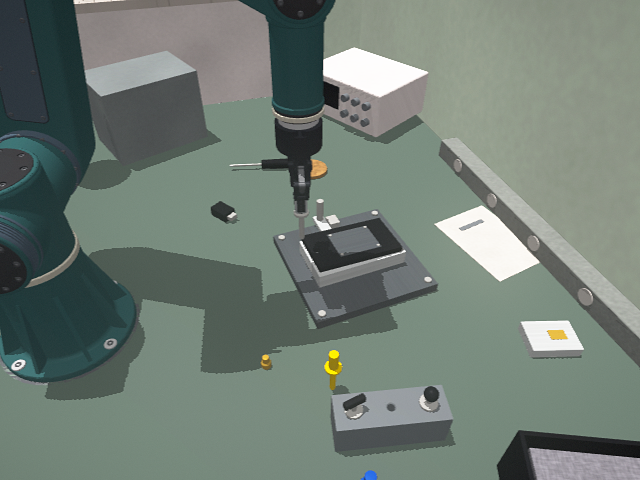

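The pin is held upright, tip at about (326,250) in the wrist view. The lid hole at (312,191) matches the prediction (312.5,191.4). I'll check the pin's tip offset and insert.

```bash
python3 - <<'E'
from h import *
o=manip.get_obs(); e=np.array(o["eef_pos"]); dz=.0919-.006
print("tip pred",proj("wrist",[e[0],e[1],e[2]-dz]),"seen",at_z("wrist",(326,251),e[2]-dz).round(4),e.round(4))
g=cv2.imread('pics/g.png'); print(g[240:262,326].mean(1).astype(int).tolist(), g[258,312:342].mean(1).astype(int).tolist())
x=at_z("wrist",(312,191),.069); T=(x[:2]+st(-.078,0,0)[:2])/2; print(x.round(4),T.round(4))
manip.servo_line(np.r_[T,.175],rate=.15); manip.pause(.2)
h=manip.servo_line(np.r_[T,.135],rate=.05,max_force=6)
o=manip.get_obs(); print(h,o["eef_pos"].round(4),o["force"].round(1),o["wrist_torque"].round(2),o["time_s"])
E
```

```text
tip pred [326.29443579 251.52065019] seen [ 0.4454 -0.0116  0.114 ] [ 0.445  -0.0117  0.1999]
[138, 144, 145, 142, 144, 144, 135, 104, 106, 108, 115, 107, 108, 109, 105, 108, 112, 110, 112, 110, 109, 111] [146, 144, 142, 143, 143, 142, 121, 106, 110, 107, 109, 110, 110, 109, 112, 110, 110, 110, 110, 109, 109, 109, 115, 135, 145, 146, 141, 146, 144, 142]
[ 0.4771 -0.0081  0.069 ] [ 0.4769 -0.0084]
False [ 0.4772 -0.0084  0.1352] [-0.3 -0.  -0.4] [-0.   -0.01  0.01] 27.9333
```

Tip is in the lid (20 mm below its face) with no force. Continuing.

```bash
python3 - <<'E'
from h import *
T=np.array([.4769,-.0084])
for z,r,f in((.100,.05,8),(.080,.02,20)):
    h=manip.servo_line(np.r_[T,z],rate=r,max_force=f)
    o=manip.get_obs(); print(h,o["eef_pos"].round(4),o["force"].round(1),o["wrist_torque"].round(2),o["gripper_width"],o["time_s"])
    if h: break
manip.pause(.5); o=manip.get_obs(); print(o["eef_pos"].round(4),o["force"].round(1))
E
```

```text
False [ 0.4771 -0.0084  0.1   ] [-0.   0.2  0.3] [0.02 0.01 0.02] 0.014053654815152299 28.7833
True [ 0.4768 -0.0085  0.0915] [-2.3  0.5 11. ] [0.01 0.28 0.02] 0.01431447933839108 29.3667
[ 0.4767 -0.0085  0.0916] [-1.4 -0.2 10.1]
```

```bash
python3 - <<'E'
from h import *
T=np.array([.4769,-.0084])
h=manip.servo_line(np.r_[T,.084],rate=.015,max_force=12); manip.pause(.8)
o=manip.get_obs(); print(h,o["eef_pos"].round(4),o["force"].round(1),o["wrist_torque"].round(2),o["gripper_width"],o["gripper_force"],o["time_s"])
im=save("side","k.png"); c=cv2.resize(im[150:310,250:450],None,fx=4,fy=4,interpolation=cv2.INTER_CUBIC)[:600]; cv2.imwrite('pics/k2.png',c[:,:,::-1])
E
```

```text
True [ 0.4768 -0.0085  0.0916] [-1.2 -0.2  7.8] [ 0.07  0.26 -0.04] 0.014371903042899254 60.02139329910278 30.8833
```

View pics/k2.png

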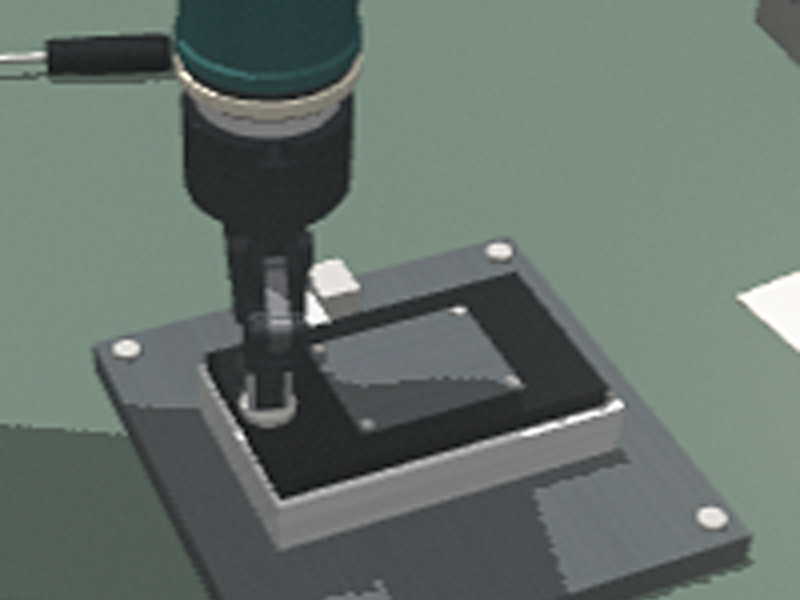

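The lid is shut and the collar (crop (268,405)) sits flat on it, but the hold relaxes to 8 N. I'll raise the steady push by small unguarded steps.

```bash
python3 - <<'E'
from h import *
T=np.array([.4769,-.0084])
for z in(.0912,.0908,.0904,.0900,.0895,.089):
    manip.servo_line(np.r_[T,z],rate=.01); manip.pause(.4)
    o=manip.get_obs(); f=o["force"]; print(z,o["eef_pos"].round(4),f.round(1),o["gripper_force"],o["time_s"])
    if f[2]>17: break
manip.pause(1); o=manip.get_obs(); print(o["force"].round(1),o["eef_pos"].round(4),o["time_s"])
E
```

```text
0.0912 [ 0.4768 -0.0085  0.0916] [-3.  -0.   9.8] 60.065510272979736 31.5833
0.0908 [ 0.4768 -0.0085  0.0915] [-4.2 -1.1 13.2] 60.43819963932037 32.2333
0.0904 [ 0.4768 -0.0085  0.0914] [-5.5 -1.1 18.3] 60.91384291648865 32.8833
[-5.2 -0.4 18.7] [ 0.4768 -0.0085  0.0914] 33.8833
```

Steady 18.7 N with no slip: position is fixed, so the collar sits on the shut lid. Handing in.

```bash
python3 -c "
from bench import manip
print(manip.finish_job())"
```

```text
the job is handed in; nothing more can be done
None
```

The job is handed in, with no verdict returned: the jig is at its stop, the lid is shut, and the arm is still gripping the clamp pin in the base plate and pressing it down with about 19 N, at about 34 s of the 67 s allowed.

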